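# Screw the elbow spout into the clamped filling head

### The arm

A 6-joint arm with a two-finger parallel gripper is mounted at the origin on the work surface. World frame = base frame: x ahead of the robot, y to its left, z up, the work surface at z = 0. Lengths are in m, angles in rad, forces in N, time in s.
With the tool pointing down it reaches from about 0.3 to 0.775 m from the base axis. Payload 14.6 kg.
Tool frame: the origin (TCP) lies on the centre line of the jaws, within the pads' length; the fingertips stand 19 mm ahead of it and the grasp point (between the pads) is the TCP; z points along the fingers, y is the direction in which the jaws open and shut (so a half turn about z gives the same grasp; the last joint's range is limited). The gripper opens to 94 mm and grips with 3 to 60 N. Pads are 16 mm wide; open, the fingers measure 119 mm over their backs; the gripper's body (75 mm by 177 mm) begins 78 mm behind the grasp point.
Start: joints at [1.254, 0.3, 1.521, -0, 1.321, -0.067], TCP at [0.136, 0.533, 0.224] pointing down, gripper open.
Joint ranges: [-3.03, 3.03], [-0.79, 2.21], [0.23, 2.52], [-1.04, 4.18], [0, 3.07], [-2.55, 2.55]. Speed limits (rad/s): [2.22, 2.22, 2.57, 3.14, 3.14, 3.14].

### API

Orientations are given as [roll, pitch, yaw] about the fixed x, y, z axes, in that order (R = Rz(yaw) Ry(pitch) Rx(roll)).
In Python, from station import ctrl gives the robot as it stands. The module is installed in compiled form; this text tells all that it offers.
- The arm moves only by the shell command python3 -m creep 'ROWS' [FORCE]. ROWS is a JSON object of lists of equal length, an entry for each row: "translation": the shift along the world's x, y, z in mm, a list of three; "yaw": the turn about the world's z in rad; "gripper": the closure in counts, from 0 (fully open) to 255 (shut). A call has 1 to 5 rows; each row is the pose to reach, as a shift and turn from the pose measured when the call began; what a row does not reach only later rows make up. A row lasts 1/12 s, in which the tool goes at most 41.7 mm and 7.16 degrees, less where a joint would pass 70% of its speed; a pose out of reach is approached as far as the arm can. A call with a gripper value outside its range is refused whole. The fingers move at their own pace and stop on an object; FORCE is the grip in N (left out, the last holds). Time passes only in rows, so rows that repeat a pose let the fingers close. It gives the time, the measured TCP pose, the force and the opening at its end, in the units of the state.
- ctrl.get_obs(): the state, without advancing time (a new reading comes with each control period).
- ctrl.camera(name): name is "scene" or "top" or "wrist"; returns a dict with "pixels" (480x640x3 uint8, red, green, blue), "depth" (480x640 float32, m along the optical axis (not along the pixel's ray), 0 where there is no reading), "fx", "fy", "cx", "cy" (pixels), "R" (3x3) and "t" (3): a world point X has camera coordinates R X + t; the wrist camera has in their place "tool_from_camera" (4x4, takes a point from camera to tool coordinates, whose origin is the TCP and whose axes are the flange's). Camera axes: x right, y down, z forward; pixel columns grow to the right and rows downward; lengths in m; the calibration is good to about 2 mm. A picture is of the moment at which its call begins: read the wrist's pose just before it.
- ctrl.hand_in(): hands the job in, once; it reports no verdict.
The state is a dict: "time_s": time; "qpos": joint angles; "joint_vel": joint speeds; "tau": joint torques, N m; "ee_pos": TCP position; "eef_rot": TCP orientation; "force": force on the tool from outside, world axes, zero at the start; "moment": the same for the moment, N m; "grip_width": finger opening in m.
Only numpy, scipy, OpenCV 4.12 (cv2) and the standard library are available. Lean on these libraries where they do the work, as an engineer would, in place of code of your own. Each camera call takes 0.05 s, during which the arm holds its last target. There are 200 camera calls.

### The job

Take the elbow spout, the fitting with the sideways tube, out of the rack, lower it into the upright port of the clamped filling head and turn it clockwise (seen from above) until you feel the rubber seal begin to resist; then turn it about 30 degrees further and let go. Do not overtighten it, which would crush the seal, and leave everything else alone.

Things in the scene. Friction and masses are not known exactly. Their poses are not given: they have to be found in the camera images.
- elbow_grip (a point): Centre of the upright square body (30 x 30 mm, 50 mm tall) of the loose bare-aluminium elbow spout, 0.22 kg, standing lugs-down in a hole of the rack: the only fitting with a sideways tube. z up; x along the tube (18 mm thick, ends 76 mm from the axis, 13 mm above this point): grip the flats facing +y and -y. Round flange 56 mm across, its top 25 mm and underside 31 mm below this point
- elbow_lugs (a point): On the elbow's axis, 54.5 mm below elbow_grip, level with the two round lugs, 7 mm thick, to +x and -x, that reach 18 mm from the axis. They stand on a spigot 24 mm across, tapered at its foot, which ends 9.5 mm below this point
- port (a point): Centre of the steel port's rim, 90 mm above the table, on the upright filling head fixed in a grey clamp (dark jaws to +y and -y, screw to -y). z up. Bore 26.8 mm across; two slots 11 mm wide, to +x and -x, reach 20 mm out and let the lugs down, either way round. elbow_grip is 58 mm above this point with the lugs on the rim and about 44 mm with the lugs through the slots, resting in the thread (about 0.1 rad of room in turn there)
- port_thread (a point): Inside the port, 12 mm below the rim: a two-start coarse thread. Clockwise from above draws the elbow down 6 mm per rad, from 1 mm or so after the first 0.2 rad; 1.2 mm of up-and-down play; under the thread after 0.4 rad; ends at about 2.35 rad. It holds where it is left; then the seal pushes the elbow up through that play, so what counts is the squeeze that the thread keeps
- seal_seat: Fixed steel collar 56 mm across round the rim, origin at the rim's centre. It carries a springy grey seal ring (55 mm outside) on which the elbow's flange lands. Its height, 5 to 11 mm above the rim, varies and is not given: the flange meets it after 0.6 to 1.6 rad of turn. Its push, felt upward and as a stiffer turn, starts at 4 N and grows by 5 N per mm; over 30 N crushes it
- rack: White plastic rack, 90 x 300 mm, 44 mm high, fixed, with three holes along its y axis, 100 mm apart, origin under its middle. The fittings stand in it by their flanges, in any order
- straight_mid (a point): Loose straight tapered nozzle in the rack, not wanted: 75 mm tall above its flange's underside; this point 40 mm above that underside
- plug_mid (a point): Loose plug with a flat bar grip 44 mm long in the rack, not wanted; this point 20 mm above its flange's underside
- gel_a: Bystander: small black colour jar, white cap, 38 mm across, 55 mm tall, origin under it
- gel_b: Bystander: small black colour jar, white cap, 38 mm across, 55 mm tall, origin under it
- gel_c: Bystander: small amber colour jar, white cap, 38 mm across, 55 mm tall, origin under it
- jar: Bystander: open glass, 72 mm across, 100 mm tall, origin under it
- bowl: Bystander: white bowl, 150 mm across, 70 mm tall, origin under it
- block: Bystander: wooden block 40 x 40 x 35 mm, origin under it
- spatula: Bystander: spatula lying on the table
Mind the look-alikes: they are no part of the job. What is shaped like the part that bears elbow_grip but red is not meant.

How it is judged:
By the outcome, as a careful person would: the job done as asked, in the order asked, and still so for the second after the job is handed in, with the robot touching nothing.
It also fails if it takes over 64 s, if anything falls off the work surface, if the arm or the gripper's body presses on something with over 40 N, if the wrist force passes 120 N, or if a joint passes its speed limit or range.

## Working session

There is one attempt and no reset: what is moved stays moved. The work goes in short steps, Python scripts to look and compute and a shell command to move; the robot and the scene stay as the last step left them, time stands still between calls to the robot, and variables do not carry over. Pictures are saved under pics/ and viewed, about 8 in all and at most 12, crops included, and the job is handed in when it is done.

```bash
mkdir -p pics
cat > h.py <<'E'
import numpy as np, cv2, pickle
from station import ctrl
def snap(name,tag):
    o=ctrl.get_obs(); c=ctrl.camera(name); c['obs']=o
    pickle.dump(c,open(f'pics/{tag}.pkl','wb')); cv2.imwrite(f'pics/{tag}.png',c['pixels'][:,:,::-1]); return c
def load(tag): return pickle.load(open(f'pics/{tag}.pkl','rb'))
def world(c,u,v,d=None):
    u=np.asarray(u,float);v=np.asarray(v,float)
    if d is None: d=c['depth'][v.astype(int),u.astype(int)]
    p=np.stack([(u-c['cx'])/c['fx']*d,(v-c['cy'])/c['fy']*d,d],-1)
    if 'R' in c: return (p-c['t'])@c['R']
    from scipy.spatial.transform import Rotation as Ro
    T=c['tool_from_camera']; p=p@T[:3,:3].T+T[:3,3]
    return p@Ro.from_euler('xyz',c['obs']['eef_rot']).as_matrix().T+c['obs']['ee_pos']
def crop(c,u0,v0,u1,v1,s,tag):
    cv2.imwrite(f'pics/{tag}.png',cv2.resize(c['pixels'][v0:v1,u0:u1,::-1],None,fx=s,fy=s,interpolation=cv2.INTER_CUBIC))
E
python3 -c "
from h import *
a=snap('top','top0');b=snap('scene','scene0');print(ctrl.get_obs())
for c in(a,b):print(c['fx'],c['R'],c['t'])"
```

```text
{'time_s': 0.1, 'qpos': array([ 1.25438243e+00,  3.00416395e-01,  1.52148656e+00, -3.22619271e-05,
        1.32070450e+00, -6.66165417e-02]), 'joint_vel': array([-0.00241585, -0.00381354, -0.00126958, -0.00042175, -0.00135658,
       -0.0016079 ]), 'tau': array([-2.89177597e-04, -5.32634425e+01, -3.53285301e+01,  7.08816969e-02,
        2.34568783e-02, -3.52418510e-05]), 'ee_pos': array([0.13591954, 0.53272918, 0.22395631]), 'eef_rot': array([-3.14057802e+00, -3.63717633e-05,  2.89180328e+00]), 'force': array([-0.40972156,  0.30445786,  0.73160075]), 'moment': array([-0.03413347,  0.0130728 ,  0.02019923]), 'grip_width': 0.09457805883645662}
529.1409817905186 [[ 1.24552741e-02 -9.99922412e-01 -1.89012056e-04]
 [-9.75417820e-01 -1.21084473e-02 -2.20030594e-01]
 [ 2.20011234e-01  2.92490708e-03 -9.75492953e-01]] [-0.00854322  0.5583547   1.27914918]
538.592624928003 [[ 0.49680201  0.86764563 -0.01946338]
 [ 0.60604575 -0.36289175 -0.70782634]
 [-0.62120553  0.33985384 -0.7061183 ]] [-0.24537608 -0.27351234  1.62544096]
```

View pics/top0.png

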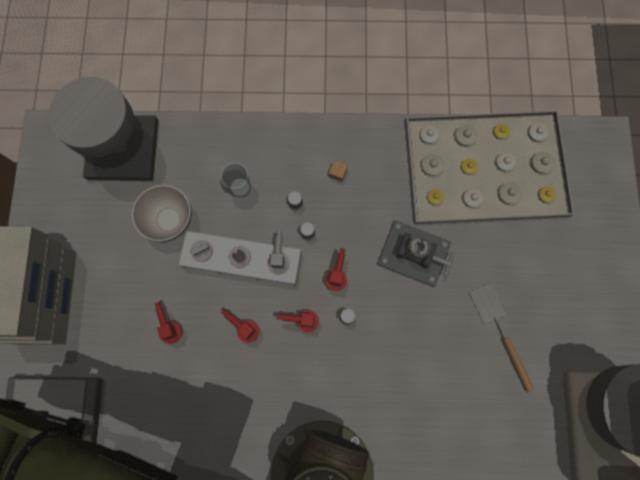

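View pics/scene0.png

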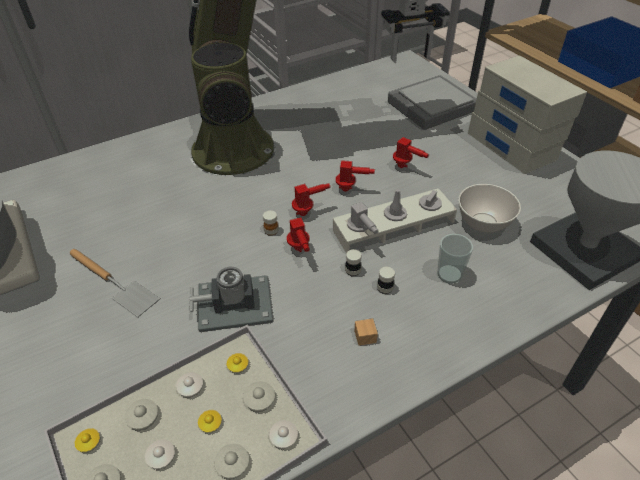

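The candidates are the grey fitting in the rack's right hole (top 278,255; scene 360,218) and four red look-alikes (top 168,328; 246,328; 308,320; 337,275). Only the grey one is bare aluminium and in the rack. The port is at top (419,247).

Run:
```python
from h import *
a=load('top0');b=load('scene0')
A=cv2.resize(a['pixels'][215:295,170:310],None,fx=5.5,fy=5.5,interpolation=2)[:,:770]
B=a['pixels'][215:290,375:455]; B=cv2.resize(B,None,fx=5,fy=5,interpolation=2)
C=cv2.resize(a['pixels'][215:285,245:310],None,fx=6,fy=6,interpolation=2)
H=max(B.shape[0],C.shape[0]); im=np.zeros((H,800,3),np.uint8)
im[:C.shape[0],:390]=C; im[:B.shape[0],400:800]=B
cv2.imwrite('pics/c1.png',im[:,:,::-1])
# heights: point clouds
v,u=np.mgrid[0:480,0:640]
for c,n,box in((a,'elbow',(262,228,298,275)),(a,'port',(400,230,440,268))):
    x0,y0,x1,y1=box; uu=u[y0:y1,x0:x1].ravel();vv=v[y0:y1,x0:x1].ravel()
    P=world(c,uu,vv); print(n,np.percentile(P[:,2],[5,50,90,99]))
    for lo in (0.04,.06,.08,.09,.10,.11): 
        s=(P[:,2]>lo)&(P[:,2]<lo+.012); print(lo,s.sum(),P[s].mean(0).round(4) if s.any() else '')
print(world(a,[190,290,188,300,240],[237,250,262,280,240]).round(3))
```

```text
elbow [-0.00342361  0.04342815  0.09369634  0.1029876 ]
0.04 675 [0.5133 0.1158 0.0451]
0.06 15 [0.4946 0.1126 0.0666]
0.08 149 [0.546  0.1164 0.0874]
0.09 186 [0.5165 0.1181 0.0967]
0.1 54 [0.5046 0.1189 0.1019]
0.11 0 
port [0.00425939 0.04194686 0.09207571 0.09864941]
0.04 124 [ 0.5389 -0.2434  0.0447]
0.06 189 [ 0.5437 -0.2343  0.0628]
0.08 158 [ 0.544  -0.2327  0.0878]
0.09 193 [ 0.5443 -0.2336  0.094 ]
0.1 2 [ 0.5646 -0.2293  0.1009]
0.11 0 
[[ 0.572  0.347  0.046]
 [ 0.542  0.09   0.041]
 [ 0.507  0.349  0.042]
 [ 0.471  0.064 -0.002]
 [ 0.566  0.219  0.043]]
```

View pics/c1.png

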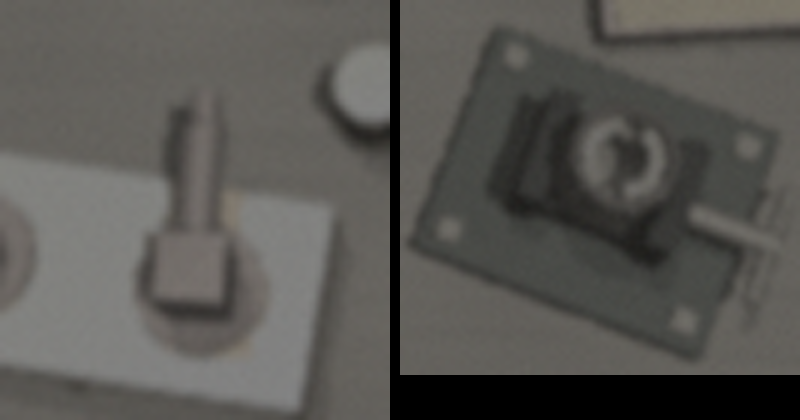

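The enlarged crop confirms it: a bare-metal square body with a tube pointing away (left panel 190,265). In the right panel the port ring is at (620,158), its slots tilted along about -0.35 rad. I'll move above the elbow.

```bash
python3 -m creep '{"translation":[[26,-30,3],[52,-60,6],[78,-90,9],[104,-120,12],[130,-150,15]],"yaw":[0.05,0.1,0.15,0.2,0.25],"gripper":[0,0,0,0,0]}'
python3 -m creep '{"translation":[[26,-30,3],[52,-60,6],[78,-90,9],[104,-120,12],[130,-150,15]],"yaw":[0,0,0,0,0],"gripper":[0,0,0,40,80]}'
python3 -m creep '{"translation":[[26,-30,0],[52,-60,0],[78,-90,0],[90,-105,0],[90,-105,0]],"yaw":[0,0,0,0,0],"gripper":[80,80,80,80,80]}'
python3 -c "
from h import *
c=snap('wrist','w1');print(c['tool_from_camera'],c['fx'],c['obs']['ee_pos'],c['obs']['eef_rot'],c['obs']['time_s'])"
```

```text
time_s: 0.52
ee_pos: [0.2666, 0.3811, 0.2389]
eef_rot: [-3.14, -0.0, -3.138]
force: [0.4, -0.2, -0.2]
grip_width: 0.094
time_s: 0.93
ee_pos: [0.3974, 0.2293, 0.254]
eef_rot: [-3.14, -0.0, -3.138]
force: [0.7, 0.8, -0.1]
grip_width: 0.0843
time_s: 1.35
ee_pos: [0.489, 0.1213, 0.2533]
eef_rot: [-3.14, -0.001, 3.141]
force: [-0.4, 0.5, -0.5]
grip_width: 0.0643
[[-3.26967634e-04 -9.67405586e-01 -2.53231762e-01  7.42281362e-02]
 [ 9.99999558e-01 -5.39432232e-04  7.69580652e-04 -5.07989615e-04]
 [-8.81097996e-04 -2.53231399e-01  9.67405335e-01 -1.60072859e-01]
 [ 0.00000000e+00  0.00000000e+00  0.00000000e+00  1.00000000e+00]] 419.8182914080607 [0.48899301 0.1213451  0.25330305] [-3.13965100e+00 -1.25219338e-03  3.14109428e+00] 1.35
```

View pics/w1.png

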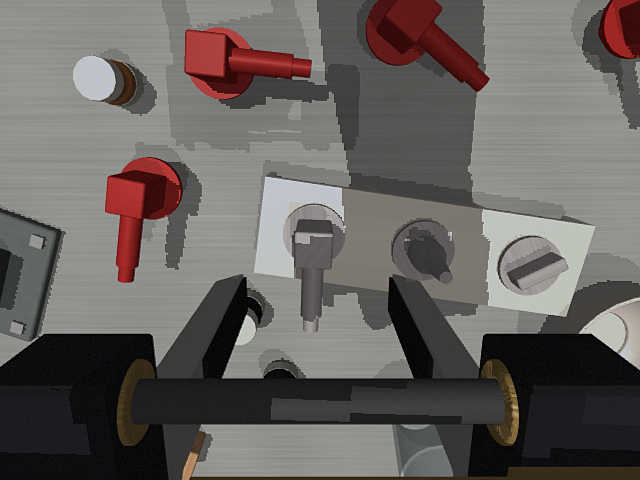

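The wrist view shows the elbow's body top at about (314,245), its tube running down to (311,325). I'll get its pose from depth.

Run:
```python
from h import *
c=load('w1'); v,u=np.mgrid[200:335,280:345]; u=u.ravel();v=v.ravel(); P=world(c,u,v)
s=P[:,2]>0.062; Q=P[s]; print(np.percentile(Q[:,2],[5,25,50,75,95]).round(4), s.sum())
t=(v<252)&(v>215)&s; T=P[t]; zt=np.median(T[T[:,2]>.092][:,2]); T=T[abs(T[:,2]-zt)<.004]
print('top z',zt,T.mean(0),cv2.minAreaRect((T[:,:2]*1000).astype(np.float32)),len(T))
w=(v>275)&(v<325)&s; W=P[w]; 
# tube axis by row
r=np.array([[np.median(W[v[w]==k][:,0]),(W[v[w]==k][:,1].min()+W[v[w]==k][:,1].max())/2] for k in range(278,324,3)])
f=np.polyfit(r[:,0],r[:,1],1); print('tube',f,r[[0,-1]],W[:,2].max())
```

```text
[0.079  0.0884 0.0916 0.0997 0.1007] 3030
top z 0.09964094008284283 [0.49986574 0.117514   0.0995668 ] ((500.38690185546875, 117.67472839355469), (30.0399112701416, 16.46680450439453), 87.48223114013672) 779
tube [-0.03989317  0.13756627] [[0.53342377 0.11628252]
 [0.57502364 0.11438514]] 0.4134694123205989
```

Run:
```python
from h import *
c=load('w1'); v,u=np.mgrid[200:340,290:340]; P=world(c,u.ravel(),v.ravel())
s=(abs(P[:,2]-.1)<.004)&(P[:,0]<.56); T=P[s]
T=T[T[:,0]<T[:,0].min()+.045]
print(len(T),T.mean(0),cv2.minAreaRect((T[:,:2]*1000).astype(np.float32)))
s=(P[:,2]>.07)&(P[:,2]<.11); print('tube end x',P[s][:,0].max())
# flange, z~.05
v,u=np.mgrid[190:270,275:352]; P=world(c,u.ravel(),v.ravel()); s=(abs(P[:,2]-.0505)<.0025); print(s.sum(),cv2.minEnclosingCircle((P[s][:,:2]*1000).astype(np.float32)))
```

```text
1414 [0.50668111 0.11738068 0.09963148] ((507.4321594238281, 117.36931610107422), (30.04689598083496, 30.584014892578125), 87.51771545410156)
tube end x 0.5845231167062106
1359 ((507.57952880859375, 117.40923309326172), 28.078493118286133)
```

The axis is at (0.5075, 0.1174), top z 0.0996, yaw -0.042. The 30x30 body, 28 mm flange radius and tube end all agree with the given sizes. Descend and grip.

```bash
python3 -m creep '{"translation":[[18.5,-4,-20],[18.5,-4,-55],[18.5,-4,-90],[18.5,-4,-120],[18.5,-4,-140]],"yaw":[-0.042,-0.042,-0.042,-0.042,-0.042],"gripper":[80,80,80,80,80]}'
python3 -m creep '{"translation":[[0,0,-15],[0,0,-30],[0,0,-36],[0,0,-36],[0,0,-36]],"yaw":[0,0,0,0,0],"gripper":[80,80,80,80,80]}'
```

```text
time_s: 1.82
ee_pos: [0.5047, 0.1197, 0.1104]
eef_rot: [-3.14, -0.005, 3.101]
force: [-0.2, -0.2, -0.3]
grip_width: 0.0644
time_s: 2.23
ee_pos: [0.5046, 0.1202, 0.075]
eef_rot: [-3.14, -0.004, 3.102]
force: [0.2, 0.7, -0.2]
grip_width: 0.0649
```

```bash
python3 -m creep '{"translation":[[3,-3,1],[3,-3,1],[3,-3,1]],"yaw":[0,0,0],"gripper":[80,80,80]}'
python3 -m creep '{"translation":[[0,0,0],[0,0,0],[0,0,0],[0,0,0],[0,0,0]],"yaw":[0,0,0,0,0],"gripper":[255,255,255,255,255]}' 45
python3 -m creep '{"translation":[[0,0,0],[0,0,0],[0,0,0],[0,0,0],[0,0,0]],"yaw":[0,0,0,0,0],"gripper":[255,255,255,255,255]}' 45
```

```text
time_s: 2.48
ee_pos: [0.5081, 0.1172, 0.0769]
eef_rot: [-3.14, -0.003, 3.101]
force: [-1.2, -0.7, 0.3]
grip_width: 0.0649
time_s: 2.9
ee_pos: [0.5081, 0.1172, 0.0769]
eef_rot: [-3.14, -0.003, 3.101]
force: [-0.2, 0.2, 0.2]
grip_width: 0.0349
time_s: 3.32
ee_pos: [0.5081, 0.1172, 0.0769]
eef_rot: [-3.14, -0.003, 3.101]
force: [0.1, 1.1, 0.0]
grip_width: 0.0295
```

```bash
python3 -m creep '{"translation":[[0,0,20],[0,0,55],[0,0,95],[0,0,135],[0,0,175]],"yaw":[0,0,0,0,0],"gripper":[255,255,255,255,255]}'
python3 -m creep '{"translation":[[8,-30,0],[18,-66,0],[28,-104,0],[38,-142,0],[48,-180,0]],"yaw":[-0.03,-0.06,-0.1,-0.15,-0.2],"gripper":[255,255,255,255,255]}'
python3 -m creep '{"translation":[[10,-38,0],[20,-76,0],[30,-114,0],[40,-150,0],[53,-190,0]],"yaw":[-0.03,-0.06,-0.09,-0.1,-0.11],"gripper":[255,255,255,255,255]}'
python3 -m creep '{"translation":[[0,0,0],[0,0,0]],"yaw":[0,0],"gripper":[255,255]}'
python3 -c "
from h import *
c=snap('wrist','w2');print(c['obs']['ee_pos'],c['obs']['eef_rot'],c['obs']['time_s'],c['obs']['force'])"
```

```text
time_s: 3.73
ee_pos: [0.5075, 0.1171, 0.2536]
eef_rot: [-3.14, -0.004, 3.101]
force: [0.6, 0.2, -2.1]
grip_width: 0.0297
time_s: 4.15
ee_pos: [0.5555, -0.0647, 0.2534]
eef_rot: [-3.14, -0.004, 2.899]
force: [1.1, -0.4, -2.2]
grip_width: 0.0298
time_s: 4.57
ee_pos: [0.6082, -0.256, 0.2531]
eef_rot: [-3.14, -0.005, 2.789]
force: [1.7, 0.5, -2.6]
grip_width: 0.0296
time_s: 4.73
ee_pos: [0.6078, -0.258, 0.2512]
eef_rot: [-3.14, -0.007, 2.786]
force: [-0.6, 1.1, -3.3]
grip_width: 0.0299
[ 0.60779164 -0.25800326  0.25124596] [-3.1397488  -0.00743185  2.78585848] 4.7333 [-0.62764534  1.14163572 -3.34756519]
```

View pics/w2.png

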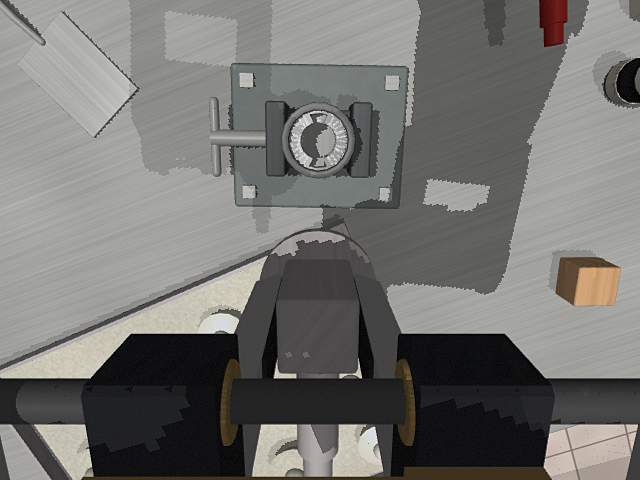

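The port ring sits at about (318,140) with its clamp plate nearly square to the image. The elbow is held straight. I'll enlarge the crop and measure.

Run:
```python
from h import *
c=load('w2'); crop(c,275,95,365,185,6,'c2')
v,u=np.mgrid[85:195,260:380]; u=u.ravel();v=v.ravel();P=world(c,u,v)
h,e=np.histogram(P[:,2],bins=np.arange(.07,.11,.001)); print(dict(zip(e.round(3),h)))
s=P[:,2]>.085; print('ring',s.sum(),cv2.minEnclosingCircle((P[s][:,:2]*1000).astype(np.float32)))
for lo,hi in((.0885,.0915),(.093,.104)):
    s=(P[:,2]>lo)&(P[:,2]<hi); print(lo,s.sum(),P[s].mean(0).round(4), cv2.minEnclosingCircle((P[s][:,:2]*1000).astype(np.float32)))
# plate
v,u=np.mgrid[50:225,215:425]; u=u.ravel();v=v.ravel();P=world(c,u,v); s=(P[:,2]>.006)&(P[:,2]<.03)
print(np.median(P[s][:,2]),cv2.minAreaRect((P[s][:,:2]*1000).astype(np.float32)))
# plate edges px
E=world(c,[237,406,234,399],[66,68,206,206],None); print(E.round(4))
```

```text
{np.float64(0.07): np.int64(2), np.float64(0.071): np.int64(5), np.float64(0.072): np.int64(5), np.float64(0.073): np.int64(17), np.float64(0.074): np.int64(76), np.float64(0.075): np.int64(102), np.float64(0.076): np.int64(33), np.float64(0.077): np.int64(10), np.float64(0.078): np.int64(6), np.float64(0.079): np.int64(4), np.float64(0.08): np.int64(5), np.float64(0.081): np.int64(4), np.float64(0.082): np.int64(9), np.float64(0.083): np.int64(4), np.float64(0.084): np.int64(18), np.float64(0.085): np.int64(15), np.float64(0.086): np.int64(13), np.float64(0.087): np.int64(29), np.float64(0.088): np.int64(234), np.float64(0.089): np.int64(658), np.float64(0.09): np.int64(471), np.float64(0.091): np.int64(103), np.float64(0.092): np.int64(26), np.float64(0.093): np.int64(106), np.float64(0.094): np.int64(422), np.float64(0.095): np.int64(723), np.float64(0.096): np.int64(303), np.float64(0.097): np.int64(24), np.float64(0.098): np.int64(0), np.float64(0.099): np.int64(0), np.float64(0.1): np.int64(0), np.float64(0.101): np.int64(0), np.float64(0.102): np.int64(0), np.float64(0.103): np.int64(0), np.float64(0.104): np.int64(0), np.float64(0.105): np.int64(0), np.float64(0.106): np.int64(0), np.float64(0.107): np.int64(0), np.float64(0.108): np.int64(0)}
ring 3185 ((545.5220947265625, -235.33934020996094), 27.646041870117188)
0.0885 1376 [ 0.5458 -0.2358  0.0898] ((545.9788208007812, -235.41758728027344), 21.991466522216797)
0.093 1578 [ 0.5453 -0.2351  0.0953] ((545.8424072265625, -235.37367248535156), 27.387479782104492)
0.011885751832804436 ((553.7575073242188, -238.46615600585938), (160.3980712890625, 147.15936279296875), 68.65272521972656)
[[ 0.4615 -0.2812  0.0108]
 [ 0.5157 -0.1402  0.0108]
 [ 0.5781 -0.3363  0.    ]
 [ 0.6331 -0.1838  0.0091]]
```

View pics/c2.png

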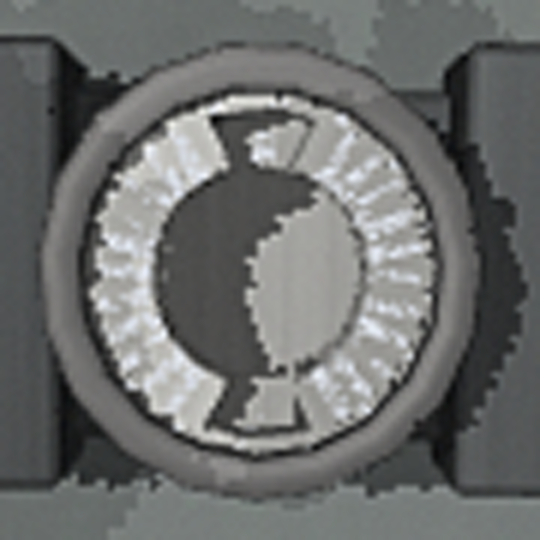

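Run:
```python
from h import *
c=load('w2'); T=c['tool_from_camera']
v,u=np.mgrid[225:378,262:372]; u=u.ravel();v=v.ravel();d=c['depth'][v,u]
p=np.stack([(u-c['cx'])/c['fx']*d,(v-c['cy'])/c['fy']*d,d],-1)@T[:3,:3].T+T[:3,3]
for n,lo,hi in(('top',-.027,-.019),('flange',.024,.030)):
    s=(p[:,2]>lo)&(p[:,2]<hi)&(abs(p[:,1])<.03); q=p[s]; print(n,s.sum(),q.mean(0).round(4),q.min(0).round(4),q.max(0).round(4))
s=(p[:,2]>-.018)&(p[:,2]<.02)&(abs(p[:,1])<.013)&(p[:,0]>.005); q=p[s]; print('face',len(q),q.mean(0),np.polyfit(q[:,2],q[:,0],1),np.polyfit(q[:,1],q[:,0],1))
s=(p[:,2]>.024)&(p[:,2]<.030)&(p[:,0]>0)
q=p[s]; print(cv2.minEnclosingCircle((q[:,:2]*1000).astype(np.float32)))
w=load('w2')
from scipy.spatial.transform import Rotation as Ro
# slot direction via z=.09 plane
def onz(u,v,z):
    a=world(c,u,v,np.ones(1)*.2);b=world(c,u,v,np.ones(1)*.4); k=(z-a[:,2])/(b[:,2]-a[:,2]); return (a+k[:,None]*(b-a))[0]
A=onz([275+262/6],[95+118/6],.09);B=onz([275+255/6],[95+430/6],.09);D=A-B;print(A,B,(A+B)/2,np.linalg.norm(D),np.arctan2(D[1],D[0])-np.pi)
```

```text
top 6703 [ 0.0022 -0.0007 -0.0227] [-0.0148 -0.0206 -0.027 ] [ 0.0159  0.0187 -0.019 ]
flange 2922 [ 0.0179 -0.0008  0.0272] [ 0.005  -0.0269  0.024 ] [0.0283 0.0249 0.03  ]
face 2081 [ 1.52714428e-02 -5.17135144e-05 -1.08484327e-03] [-0.00343466  0.01526772] [-0.00139121  0.01527137]
((8.692352294921875, -0.959650993347168), 26.020896911621094)
[ 0.52870603 -0.22844638  0.09      ] [ 0.56391585 -0.24245431  0.09      ] [ 0.54631094 -0.23545035  0.09      ] 0.03789398144037676 -0.3786442191090895
```

```bash
python3 -m creep '{"translation":[[-30,11,0],[-61,23,0],[-61,23,-35],[-61,23,-70],[-61,23,-86]],"yaw":[-0.02,-0.02,-0.02,-0.02,-0.02],"gripper":[255,255,255,255,255]}'
python3 -m creep '{"translation":[[0,0,0],[0,0,0]],"yaw":[0,0],"gripper":[255,255]}'
```

```text
time_s: 5.2
ee_pos: [0.5453, -0.2313, 0.1629]
eef_rot: [-3.14, -0.01, 2.769]
force: [-0.5, 0.7, -2.8]
grip_width: 0.03
time_s: 5.37
ee_pos: [0.545, -0.2298, 0.1629]
eef_rot: [-3.141, -0.011, 2.771]
force: [0.6, -0.7, -1.9]
grip_width: 0.0297
```

```bash
python3 -m creep '{"translation":[[2,-5,0],[2,-5,0],[2,-5,0]],"yaw":[-0.004,-0.004,-0.004],"gripper":[255,255,255]}'
python3 -m creep '{"translation":[[0,0,0],[0,0,0],[0,0,0]],"yaw":[0,0,0],"gripper":[255,255,255]}'
```

```text
time_s: 5.62
ee_pos: [0.5476, -0.2351, 0.1643]
eef_rot: [-3.14, -0.009, 2.767]
force: [0.1, -0.1, -1.7]
grip_width: 0.03
time_s: 5.87
ee_pos: [0.5477, -0.2352, 0.1646]
eef_rot: [-3.14, -0.008, 2.767]
force: [0.1, 0.5, -1.7]
grip_width: 0.0299
```

```bash
python3 -m creep '{"translation":[[-0.5,0,-4],[-0.5,0,-8],[-0.5,0,-12],[-0.5,0,-14],[-0.5,0,-14]],"yaw":[0,0,0,0,0],"gripper":[255,255,255,255,255]}'
python3 -m creep '{"translation":[[0,0,-2],[0,0,-4],[0,0,-6],[0,0,-8],[0,0,-8]],"yaw":[0,0,0,0,0],"gripper":[255,255,255,255,255]}'
```

```text
time_s: 6.28
ee_pos: [0.547, -0.235, 0.1498]
eef_rot: [-3.14, -0.01, 2.767]
force: [-0.8, 0.7, -2.4]
grip_width: 0.0295
time_s: 6.7
ee_pos: [0.5468, -0.2349, 0.1413]
eef_rot: [-3.14, -0.01, 2.767]
force: [0.5, -0.5, -2.3]
grip_width: 0.0299
```

The lugs are 9 mm below rim contact with no contact force. Continue to the thread rest, expected at TCP z of about 0.136.

```bash
python3 -m creep '{"translation":[[0,0,-1],[0,0,-2],[0,0,-3],[0,0,-4],[0,0,-4]],"yaw":[0,0,0,0,0],"gripper":[255,255,255,255,255]}'
python3 -m creep '{"translation":[[0,0,-0.5],[0,0,-1],[0,0,-1.5],[0,0,-2],[0,0,-2]],"yaw":[0,0,0,0,0],"gripper":[255,255,255,255,255]}'
```

```text
time_s: 7.12
ee_pos: [0.5468, -0.2349, 0.1371]
eef_rot: [-3.14, -0.011, 2.767]
force: [-1.4, 0.6, -4.0]
grip_width: 0.0297
time_s: 7.53
ee_pos: [0.5468, -0.2349, 0.1351]
eef_rot: [-3.14, -0.01, 2.767]
force: [0.2, 0.2, -1.4]
grip_width: 0.0295
```

```bash
python3 -m creep '{"translation":[[0,0,-0.5],[0,0,-1],[0,0,-1.5],[0,0,-1.5]],"yaw":[0,0,0,0],"gripper":[255,255,255,255]}'; python3 -c "
from h import *
o=ctrl.get_obs();print(o['force'],o['moment'],o['ee_pos'])"
```

```text
time_s: 7.87
ee_pos: [0.5469, -0.235, 0.1347]
eef_rot: [-3.14, -0.01, 2.767]
force: [-4.4, 2.0, 9.4]
grip_width: 0.0298
[-4.35441769  2.03708044  9.36399944] [ 0.37268369  0.86143011 -0.04230582] [ 0.54694142 -0.23499168  0.13473155]
```

```bash
cat > st.py <<'E'
from station import ctrl
o=ctrl.get_obs();print('F',o['force'].round(1),'M',o['moment'].round(2),'z',round(o['ee_pos'][2]*1e3,2),'turn',round(2.767-o['eef_rot'][2],3))
E
python3 -m creep '{"translation":[[0,0,0],[0,0,-0.3],[0,0,-0.6],[0,0,-1],[0,0,-1]],"yaw":[-0.05,-0.1,-0.15,-0.2,-0.2],"gripper":[255,255,255,255,255]}'; python3 st.py
python3 -m creep '{"translation":[[0,0,-0.3],[0,0,-0.6],[0,0,-0.9],[0,0,-1.2],[0,0,-1.2]],"yaw":[-0.05,-0.1,-0.15,-0.2,-0.2],"gripper":[255,255,255,255,255]}'; python3 st.py
```

```text
time_s: 8.28
ee_pos: [0.5476, -0.235, 0.1348]
eef_rot: [-3.141, -0.008, 2.564]
force: [-0.8, 2.0, 6.7]
grip_width: 0.0298
F [-0.8  2.   6.7] M [ 0.41 -0.02 -0.02] z 134.81 turn 0.203
time_s: 8.7
ee_pos: [0.5478, -0.2349, 0.1345]
eef_rot: [-3.142, -0.007, 2.361]
force: [-1.9, 1.1, 6.4]
grip_width: 0.0297
F [-1.9  1.1  6.4] M [0.25 0.51 0.01] z 134.51 turn 0.406
```

```bash
python3 -m creep '{"translation":[[0,0,-0.3],[0,0,-0.6],[0,0,-0.9],[0,0,-1.2],[0,0,-1.2]],"yaw":[-0.04,-0.08,-0.12,-0.15,-0.15],"gripper":[255,255,255,255,255]}'; python3 st.py
python3 -c "
from h import *
c=snap('scene','s2');crop(c,170,220,310,340,5.5,'c3')"
```

```text
time_s: 9.12
ee_pos: [0.5479, -0.235, 0.1336]
eef_rot: [3.142, -0.006, 2.209]
force: [-1.7, -0.7, 2.0]
grip_width: 0.0294
F [-1.7 -0.7  2. ] M [-0.12  0.33 -0.01] z 133.6 turn 0.558
```

View pics/c3.png

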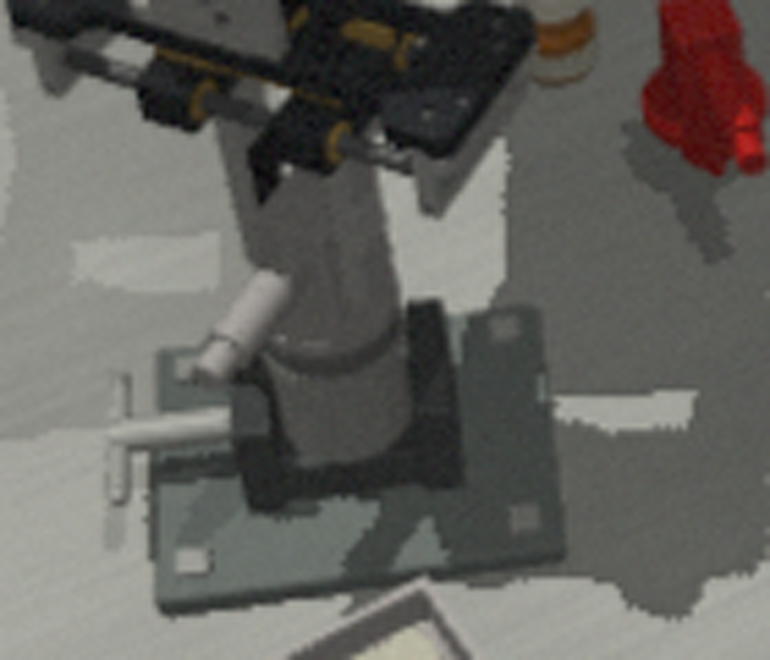

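Thread engaged and drawing down at 6 mm/rad; the tube turns with the gripper. Next, find the play's upper flank by a gentle lift, then the lower one.

```bash
python3 -m creep '{"translation":[[0,0,0.5],[0,0,1],[0,0,1]],"yaw":[0,0,0],"gripper":[255,255,255]}' >/dev/null; python3 st.py
python3 -m creep '{"translation":[[0,0,0.3],[0,0,0.6],[0,0,0.6]],"yaw":[0,0,0],"gripper":[255,255,255]}'>/dev/null; python3 st.py
python3 -m creep '{"translation":[[0,0,0.3],[0,0,0.6],[0,0,0.6]],"yaw":[0,0,0],"gripper":[255,255,255]}'>/dev/null; python3 st.py
```

```text
F [ 0.4 -0.2 -4.2] M [-0.29 -0.    0.01] z 134.2 turn 0.555
F [ 0.1 -0.4 -7.1] M [-0.35 -0.24 -0.01] z 134.37 turn 0.555
F [  1.   -1.4 -10. ] M [-0.53 -0.25 -0.05] z 134.56 turn 0.555
```

```bash
python3 -m creep '{"translation":[[0,0,-1],[0,0,-1.5],[0,0,-2],[0,0,-2.5],[0,0,-2.9]],"yaw":[0,-0.08,-0.16,-0.24,-0.3],"gripper":[255,255,255,255,255]}' >/dev/null; python3 st.py
python3 -m creep '{"translation":[[0,0,-0.4],[0,0,-0.8],[0,0,-1.2],[0,0,-1.2]],"yaw":[-0.07,-0.14,-0.2,-0.2],"gripper":[255,255,255,255]}'>/dev/null; python3 st.py
```

```text
F [-0.5 -0.3 -3. ] M [-0.06  0.07  0.01] z 132.16 turn 0.859
F [-0.9  0.6 -4.4] M [-0.13  0.16  0.03] z 131.15 turn 1.062
```

```bash
python3 -m creep '{"translation":[[0,0,-0.7],[0,0,-1],[0,0,-1.2],[0,0,-1.2]],"yaw":[0,-0.05,-0.1,-0.1],"gripper":[255,255,255,255]}' >/dev/null; python3 st.py
python3 -m creep '{"translation":[[0,0,-0.3],[0,0,-0.6],[0,0,-0.6]],"yaw":[-0.05,-0.1,-0.1],"gripper":[255,255,255]}'>/dev/null; python3 st.py
```

```text
F [-0.4  0.2 -2.3] M [-0.12  0.1  -0.05] z 130.27 turn 1.163
F [-0.3  1.  -3.6] M [-0.08  0.16 -0.02] z 129.78 turn 1.262
```

```bash
python3 -m creep '{"translation":[[0,0,-0.5],[0,0,-1],[0,0,-1]],"yaw":[-0.05,-0.1,-0.1],"gripper":[255,255,255]}' >/dev/null; python3 st.py
python3 -m creep '{"translation":[[0,0,-0.3],[0,0,-0.7],[0,0,-0.7]],"yaw":[-0.05,-0.1,-0.1],"gripper":[255,255,255]}'>/dev/null; python3 st.py
```

```text
F [-0.9  0.3 -1.7] M [-0.02  0.33  0.05] z 129.03 turn 1.361
F [-1.8  0.3  0.2] M [-0.09  0.57 -0.02] z 128.62 turn 1.459
```

```bash
for i in 1; do python3 -m creep '{"translation":[[0,0,-0.4],[0,0,-0.4],[0,0,-0.4]],"yaw":[0,0,0],"gripper":[255,255,255]}' >/dev/null; python3 st.py;done
python3 -m creep '{"translation":[[0,0,-0.4],[0,0,-0.4],[0,0,-0.4]],"yaw":[0,0,0],"gripper":[255,255,255]}'>/dev/null; python3 st.py
python3 -m creep '{"translation":[[0,0,0.8],[0,0,0.8],[0,0,0.8]],"yaw":[0,0,0],"gripper":[255,255,255]}'>/dev/null; python3 st.py
python3 -m creep '{"translation":[[0,0,0.5],[0,0,0.5],[0,0,0.5]],"yaw":[0,0,0],"gripper":[255,255,255]}'>/dev/null; python3 st.py
```

```text
F [-2.3  0.3  3.8] M [0.05 0.86 0.02] z 128.54 turn 1.457
F [-5.1  2.1  5.6] M [ 0.05  1.06 -0.01] z 128.44 turn 1.456
F [-0.8  0.1 -3.5] M [-0.08  0.35  0.02] z 128.77 turn 1.456
F [-0.6 -0.9 -6.2] M [-0.18  0.12 -0.01] z 128.9 turn 1.456
```

The seal begins to resist at z ≈ 128.65, turn ≈ 1.47: the upward force rises from -2.2 to +0.2, +3.8 and +5.6 N as I press, with the lower flank still 1 mm away. Turn 0.52 rad further.

```bash
python3 -m creep '{"translation":[[0,0,-0.5],[0,0,-0.9],[0,0,-1.3],[0,0,-1.7],[0,0,-1.7]],"yaw":[-0.06,-0.13,-0.2,-0.27,-0.27],"gripper":[255,255,255,255,255]}' >/dev/null; python3 st.py
python3 -m creep '{"translation":[[0,0,-0.5],[0,0,-0.9],[0,0,-0.9]],"yaw":[-0.07,-0.14,-0.14],"gripper":[255,255,255]}'>/dev/null; python3 st.py
```

```text
F [-3.7  1.6  1.5] M [ 0.19  1.14 -0.09] z 127.53 turn 1.729
F [-4.   2.9  2.4] M [ 0.43  1.17 -0.1 ] z 126.83 turn 1.869
```

```bash
python3 -m creep '{"translation":[[0,0,-0.4],[0,0,-0.8],[0,0,-0.8],[0,0,-0.8]],"yaw":[-0.06,-0.125,-0.125,-0.125],"gripper":[255,255,255,255]}' >/dev/null; python3 st.py; python3 -m creep '{"translation":[[0,0,0],[0,0,0]],"yaw":[0,0],"gripper":[255,255]}'; python3 st.py
```

```text
F [-3.5  3.1  2.5] M [ 0.41  0.92 -0.1 ] z 126.24 turn 1.99
time_s: 13.92
ee_pos: [0.5477, -0.2344, 0.1263]
eef_rot: [-3.141, -0.007, 0.78]
force: [-3.6, 2.8, 1.2]
grip_width: 0.0297
F [-3.6  2.8  1.2] M [ 0.31  0.92 -0.13] z 126.28 turn 1.987
```

```bash
python3 -m creep '{"translation":[[0,0,0],[0,0,0],[0,0,0],[0,0,0],[0,0,0]],"yaw":[0,0,0,0,0],"gripper":[80,80,80,80,80]}'
python3 -m creep '{"translation":[[0,0,5],[0,0,20],[0,0,50],[0,0,85],[0,0,120]],"yaw":[0,0,0,0,0],"gripper":[80,80,80,80,80]}'
python3 -c "
from h import *
c=snap('wrist','w3');print(c['obs']['ee_pos'],c['obs']['eef_rot'],c['obs']['force'])
v,u=np.mgrid[100:400,200:440]; u=u.ravel();v=v.ravel();P=world(c,u,v)
r=np.hypot(P[:,0]-.546,P[:,1]+.235)
s=(r<.024)&(P[:,2]>.12)&(P[:,2]<.17); t=np.percentile(P[s][:,2],[50,80,95]);print('top z',t)
q=P[s&(abs(P[:,2]-t[1])<.0035)]; q=q[np.hypot(q[:,0]-.546,q[:,1]+.235)<.0225]; print(q.mean(0),cv2.minAreaRect((q[:,:2]*1000).astype(np.float32)))
s=(r<.032)&(r>.017)&(P[:,2]>.095)&(P[:,2]<.112);h=P[s][:,2];print('flange',s.sum(),np.median(h))
s=(r>.03)&(r<.09)&(P[:,2]>.12)&(P[:,2]<.16);m=P[s].mean(0);print('tube dir',np.arctan2(m[1]+.2348,m[0]-.5462),P[s][:,2].max(),r[s].max())"
```

```text
time_s: 14.33
ee_pos: [0.5478, -0.2345, 0.1263]
eef_rot: [3.142, -0.007, 0.78]
force: [0.3, 0.2, 0.0]
grip_width: 0.0594
time_s: 14.75
ee_pos: [0.5475, -0.2343, 0.248]
eef_rot: [-3.141, -0.007, 0.78]
force: [0.3, 0.2, 0.8]
grip_width: 0.0647
[ 0.54747168 -0.23434882  0.24797857] [-3.14121969 -0.00732311  0.77993463] [0.2518352  0.17044878 0.83157922]
top z [0.14883278 0.14956882 0.1501538 ]
[ 0.54725455 -0.23423419  0.14905489] ((547.043212890625, -234.68006896972656), (30.001785278320312, 29.66269302368164), 43.93537521362305)
flange 1885 0.09925458342090296
tube dir -2.360142954343425 0.14214056961854643 0.07587024383556776
```

View pics/w3.png

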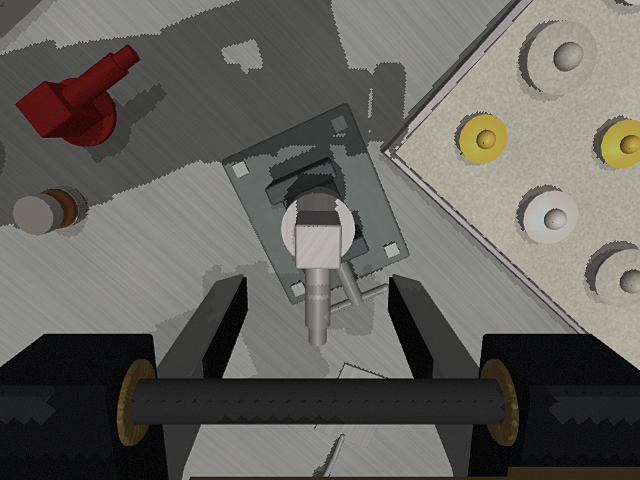

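The elbow stands square: body at (318,245), tube at (317,340). Measured top z 0.149 and flange top 0.099 mean the flange is about 2.3 mm into the seal. Yaw is -2.36, matching the tool, so nothing slipped. The gripper is clear, so I'm handing in.

```bash
python3 -c "
from station import ctrl
print(ctrl.hand_in())"
```

```text
the job is handed in; nothing more can be done
None
```

I moved the elbow spout from the rack into the port, turned it clockwise until the seal began to resist, then about 30° further, and let go. I handed the job in about 15 s into the 64 s allowed.

- **Turn:** the seal began to resist at about 1.47 rad, and I stopped at 1.99 rad, which is 0.52 rad (30°) further.
- **Check after release:** the elbow stands upright. Its tube yaw is -2.360 rad against -2.362 for the tool, so it did not slip in the grip. The gripper was 120 mm above it, touching nothing. Wrist force readings stayed around 10 N at most, and I moved nothing else.
- **Disagreement:** the elbow sank about 2.4 mm after seal contact, where the thread pitch predicts 3.1 mm. That puts the kept squeeze at roughly 15–16 N instead of about 20 N, still above first contact (4 N) and well below crushing (30 N). I kept the 30° asked for and did not tighten further.

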